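# Load the tall sensor holder into the shaker's slotted hold-down

### The arm

A 6-joint arm with a two-finger parallel gripper is mounted at the origin on the work surface. World frame = base frame: x ahead of the robot, y to its left, z up, the work surface at z = 0. Lengths are in m, angles in rad, forces in N, time in s.
With the tool pointing down it reaches from about 0.425 to 1.125 m from the base axis. Payload 14.9 kg.
Tool frame: the origin (TCP) lies on the centre line of the jaws, within the pads' length; the fingertips stand 11 mm ahead of it and the grasp point (between the pads) lies 8 mm behind it (arm.nose_length is the z of the fingertips in the tool frame, in m); z points along the fingers, x is the direction in which the jaws open and shut, and the axes are right-handed (so a half turn about z gives the same grasp; the last joint's range is limited). The gripper opens to 91 mm and grips with 3 to 60 N. Pads are 32 mm wide; open, the fingers measure 118 mm over their backs; the gripper's body (76 mm by 178 mm) begins 60 mm behind the grasp point.
Start: joints at [-1.141, 0.379, 1.734, -0, 1.028, -0.033], TCP at [0.313, -0.626, 0.225] pointing down, gripper open.
Joint ranges: [-2.77, 2.77], [-0.74, 2.19], [0, 2.66], [-1.06, 4.2], [0.31, 2.87], [-3.08, 3.08]. Speed limits (rad/s): [1.89, 1.89, 2.39, 3.14, 3.14, 3.14].

### API

Orientations are given as a rotation vector (axis times angle).
In Python, from workcell import arm, optics gives the robot as it stands.
- The arm moves only by the tool servo_tool, never from a script. Its argument "steps" is a list of rows, each an object of numbers: "tx", "ty", "tz": the shift along the tool's x, y, z in mm; "turn": the turn about the tool's z in rad; "claw": the closure, from 0 (fully open) to 1 (shut). A call has 1 to 12 rows; each row shifts and turns the commanded pose from where the row before left it, along the tool's axes as they then stand; what a row does not reach is not made up. A row lasts 1/12 s, in which the tool goes at most 41.7 mm and 7.16 degrees, less where a joint would pass 70% of its speed; a pose out of reach is approached as far as the arm can. A call is refused whole if a number of a shift passes 41.7 or a number of a turn 0.125, either way. A call with a gripper value outside its range is refused whole. The fingers move at their own pace and stop on an object; "grip_force" is the grip in N (left out, the last holds). Time passes only in rows, so rows that do not move let the fingers close. It gives the time, the measured TCP pose, the force and the opening at its end, in the units of the state.
- arm.state(): the state, without advancing time (a new reading comes with each control period).
- optics.snapshot(name): name is "side" or "top"; returns the picture (420x560x3 uint8, red, green, blue); there is no depth.
- optics.camera_model(name): a dict with "K" (3x3 intrinsics, pixels), "rvec" (rotation vector, rad) and "tvec" (3), from world to camera coordinates, as OpenCV has them. Camera axes: x right, y down, z forward; pixel columns grow to the right and rows downward; lengths in m; the calibration is good to about 2 mm. A picture is of the moment at which its call begins. camera_model takes no time and is no camera call.
- arm.finish_job(): hands the job in, once; it reports no verdict.
Trained networks look in the newest picture that a camera, given by its name, has taken for a name from the list of things; names that differ only in an ending like _2 or _b are one class to them, and where a whole thing is asked for, a point or a joint stands for the part that bears it (a point fixed in the world has none). Each returns a list of dicts, best first, with "conf" (0 to 1); they miss things now and then, are a little off and sometimes report something else, mostly with a low value. They report only what shows in the picture. A call takes as long as a camera call. They do not tell look-alikes from the thing itself.
- optics.search_frame(camera, thing): "position" ([x, y, z] in m, in world coordinates, good to about 4 mm: the middle of the surface that is visible of it).
- optics.mark_of(camera, thing): "position" ([x, y, z] in m, in world coordinates, good to about 4 mm: a listed point, or the origin of a listed thing).
The state is a dict: "clock": time; "qpos": joint angles; "qd": joint speeds; "effort": joint torques, N m; "tcp_pos": TCP position; "tool_rot": TCP orientation; "force": force on the tool from outside, world axes, zero at the start; "ft_torque": the same for the moment, N m; "finger_gap": finger opening in m.
Only numpy, scipy, OpenCV 4.12 (cv2) and the standard library are available. Lean on these libraries where they do the work, as an engineer would, in place of code of your own. Each camera call takes 0.05 s, during which the arm holds its last target. There are 200 camera calls.

### The job

Load the taller of the two flanged sensor holders into the hold-down on top of the shaker: slide it sideways into the plate's open slot, fully home against the slot's closed end, so that it stands upright with its flange on the base under the plate. Let go of it, and leave the shorter flanged holder standing where it is.

Things in the scene. Friction and masses are not known exactly. Their poses are not given: they have to be found in the camera images.
- tall_center (a point): Taller flanged sensor holder, coral plastic, loose, upright, flange down, 96 mm high, 0.1 kg. Foot flange 60 mm across, 8 thick; barrel 30 across up to 86 mm; dark sensor 18 across on top. Point on its axis half-way up (48 mm), z up. Grip the barrel here or up to 15 mm higher, to keep fingers off the slotted plate. A like-coloured plain sleeve (30 across, 70 high, no flange) stands near.
- short_center (a point): The shorter flanged sensor holder, to be left alone: same plastic, flange, barrel diameter and sensor, but only 56 mm high overall, standing loose on the bench. This point is on its axis half-way up, 28 mm above the underside; z is up.
- seat (a point): Seat of the hold-down on the fixed grey shaker: on the base's upper face, 100 mm above the bench, where the holder's axis is when its barrel touches the slot's square closed end (15 mm further on). z up, x level into the slot (the holder enters along +x), y across. Dark steel plate over it: 5 mm thick, underside 18 and top 23 mm above the base; slot 42 mm wide: the flange cannot drop through.
- mouth (a point): Middle of the slot's mouth at the plate's front edge, on the base's upper face; 50 mm before the seat (seat x = -50 mm), same axes. The mouth is flared: 76 mm wide here, narrowing to 42 mm at 30 mm in. Side walls under the plate stand 90 mm apart (inner faces). The base is 110 mm wide and reaches 35 mm out in front of the mouth, open above.
Things that resemble listed ones, but are neither listed nor needed, are in the scene too. Leave any purple or yellow look-alike of the part that bears tall_center alone.

How it is judged:
By the outcome, as a careful person would: the job done as asked, in the order asked, and still so for the second after the job is handed in, with the robot touching nothing.
It also fails if it takes over 35 s, if anything falls off the work surface, if the arm or the gripper's body presses on something with over 40 N, if the wrist force passes 120 N, or if a joint passes its speed limit or range.

## Working session

There is one attempt and no reset: what is moved stays moved. The work goes in short steps, Python scripts to look and compute and a tool call to move; the robot and the scene stay as the last step left them, time stands still between calls to the robot, and variables do not carry over. Pictures are saved under pics/ and viewed, about 8 in all and at most 12, crops included, and the job is handed in when it is done.

Besides the shell and the picture viewer there is one more tool, called after "Request:" by a JSON object that holds its "fn" and its "kwargs", one argument or row to a line. servo_tool: Moves the arm, as the interface text tells. Its arguments: {"type":"object","properties":{"steps":{"type":"array"},"grip_force":{"type":"number"}},"required":["steps"]}

```bash
mkdir -p pics; python3 - <<'E'
from workcell import arm, optics
import cv2,numpy as np
for c in("side","top"):
    im=optics.snapshot(c); cv2.imwrite(f"pics/{c}0.png",im[:,:,::-1])
    m=optics.camera_model(c); R=cv2.Rodrigues(np.array(m["rvec"]))[0]; print(c,"cam at",-R.T@np.array(m["tvec"]).ravel())
    for t in("tall_center","short_center","seat","mouth"):
        for d in optics.mark_of(c,t)[:4]:
            p=np.array(d["position"]); px=cv2.projectPoints(p[None],np.array(m["rvec"]),np.array(m["tvec"]),np.array(m["K"]),None)[0].ravel()
            print(c,t,round(d["conf"],2),p.round(4),px.round())
s=arm.state();print(s["clock"],s["tcp_pos"],s["tool_rot"],s["finger_gap"],arm.nose_length)
E
```

```text
side cam at [0.11330728 0.79369594 0.7705235 ]
side tall_center 0.94 [ 0.6076 -0.1771  0.0468] [291. 186.]
side tall_center 0.87 [ 0.5101 -0.1761  0.0519] [325. 194.]
side tall_center 0.85 [ 0.7176 -0.1475  0.0472] [248. 181.]
side tall_center 0.69 [ 0.5924 -0.2946  0.0483] [315. 165.]
side short_center 0.67 [0.4907 0.2933 0.0981] [229. 310.]
side short_center 0.65 [ 0.4974 -0.0443  0.0327] [307. 231.]
side seat 0.83 [0.5369 0.2952 0.0985] [207. 302.]
side mouth 0.92 [0.4881 0.2949 0.0989] [230. 311.]
top cam at [ 0.35111441 -0.03511499  1.09796914]
top tall_center 0.87 [ 0.7132 -0.1457  0.0482] [328. 164.]
top tall_center 0.83 [ 0.5934 -0.2881  0.0465] [382. 214.]
top tall_center 0.72 [ 0.6108 -0.1823  0.0487] [340. 204.]
top tall_center 0.65 [ 0.506  -0.1755  0.0496] [336. 245.]
top short_center 0.73 [ 0.494  -0.0487  0.0292] [284. 247.]
top short_center 0.7 [0.4904 0.2891 0.0995] [141. 235.]
top seat 0.91 [0.5418 0.2894 0.0963] [144. 214.]
top mouth 0.81 [0.4928 0.2881 0.1003] [141. 234.]
0.5 [ 0.3125246  -0.62636403  0.22491472] [-2.67166070e+00  1.65274005e+00  1.65613833e-05] 0.09109805897622388 0.011
```

View pics/side0.png

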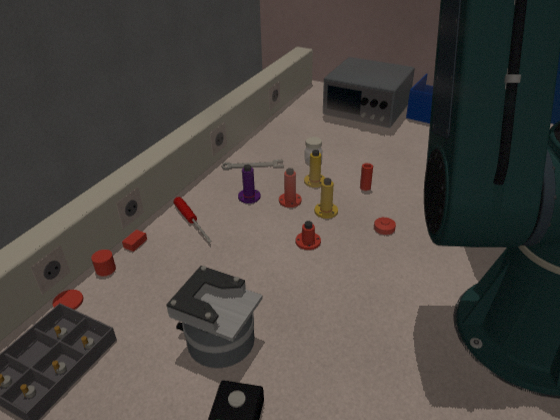

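View pics/top0.png

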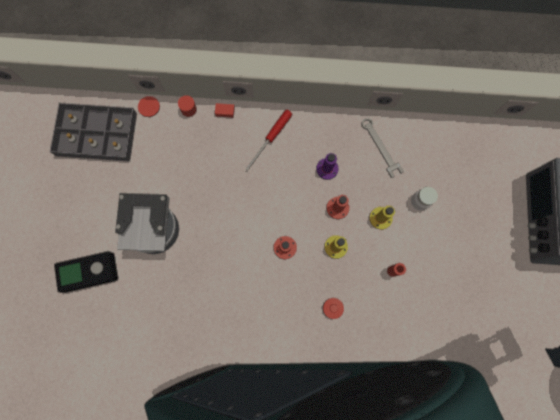

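The wanted holder is the tall coral one, at side (291,186) and top (340,204). These could be mistaken for it (side pixels):
- purple (248,181)
- yellow (325,194) and (315,165)
- coral sleeve (366,177), no flange
- short holder (307,234)

The hold-down is at side (215,300) and top (143,222), with its mouth facing the robot. Next I'll check close crops with the model overlaid.

```bash
cat >h.py <<'E'
from workcell import arm, optics
import cv2,numpy as np
def proj(c,P):
    m=optics.camera_model(c); return cv2.projectPoints(np.array(P,float).reshape(-1,3),np.array(m["rvec"]),np.array(m["tvec"]),np.array(m["K"]),None)[0].reshape(-1,2)
def circ(x,y,z,r):
    a=np.linspace(0,2*np.pi,40); return np.c_[x+r*np.cos(a),y+r*np.sin(a),0*a+z]
def slot(s,yaw):
    c,sn=np.cos(yaw),np.sin(yaw)
    f=lambda L:np.array([[s[0]+c*x-sn*y,s[1]+sn*x+c*y,s[2]+z] for x,y,z in L])
    return [f([(-50,38,23),(-20,21,23),(15,21,23),(15,-21,23),(-20,-21,23),(-50,-38,23)]*np.array([1e-3]*3)),
            f([(-50,55,0),(-85,55,0),(-85,-55,0),(-50,-55,0)]*np.array([1e-3]*3))]
def crop(im,c,ctr,w,h,k,curves):
    x0,y0=int(ctr[0]-w/2),int(ctr[1]-h/2)
    o=cv2.resize(np.ascontiguousarray(im[y0:y0+h,x0:x0+w,::-1]),None,fx=k,fy=k,interpolation=cv2.INTER_CUBIC)
    for P in curves: cv2.polylines(o,[np.int32((proj(c,P)-[x0,y0]+.5)*k*16)],False,(0,255,0),1,cv2.LINE_AA,4)
    return o
E
python3 - <<'E'
from h import *
t=[.609,-.180];s=[.5393,.2923,.1]
tc=[circ(*t,.008,.03),circ(*t,.086,.015),circ(*t,.096,.009)]
rows=[]
for c in("side","top"):
    im=optics.snapshot(c)
    rows.append(np.hstack([crop(im,c,proj(c,[*t,.048])[0],50,50,6,tc),crop(im,c,proj(c,s)[0],80,50,6,[]),]))
cv2.imwrite("pics/c1.png",np.vstack(rows))
rows=[]
for c in("side","top"):
    im=optics.snapshot(c)
    rows.append(crop(im,c,proj(c,s)[0],90,70,8,slot(s,.015)) if 0 else crop(im,c,proj(c,s)[0],100,75,4,slot(s,.015)))
cv2.imwrite("pics/c2.png",np.vstack(rows))
E
```

```text
(no output)
```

View pics/c1.png

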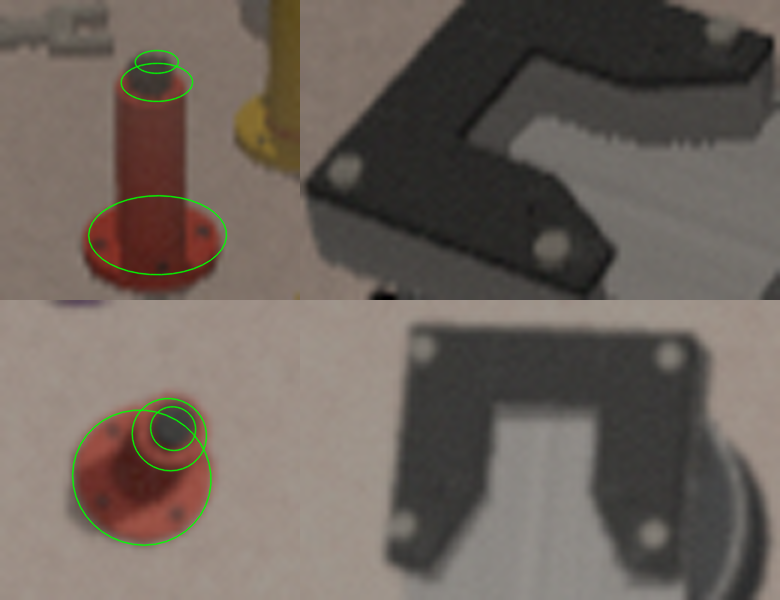

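View pics/c2.png

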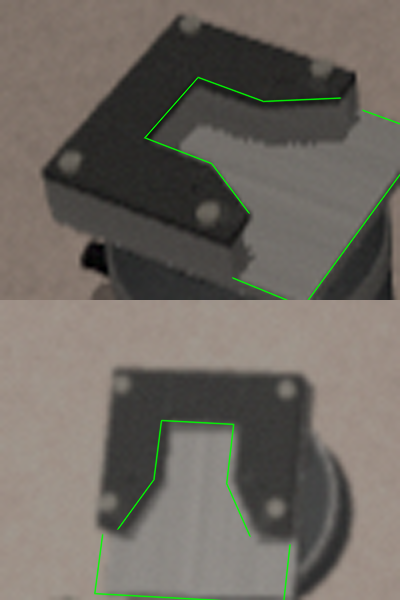

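Side crop: the tall coral holder stands with its flange centred at about (291,192) and the dark sensor on top. The model overlay fits to about 1 px (2.5 mm) in both views. The slot overlay fits too, with yaw about 0.015 rad and y about 2 mm smaller than I had.

I'm taking tall = (0.609, -0.180) and seat = (0.539, 0.291, 0.10). I'll turn so the jaws open across the slot, then go above the holder.

Request:
{"fn": "servo_tool", "kwargs": {
  "steps": [
    {"turn":0.112},
    {"turn":0.112},
    {"turn":0.112},
    {"turn":0.112},
    {"tx":-30,"ty":-20},
    {"tx":-30,"ty":-20},
    {"tx":-30,"ty":-20},
    {"tx":-30,"ty":-20},
    {"tx":-30,"ty":-20},
    {"tx":-30,"ty":-20},
    {"tx":-30,"ty":-20},
    {"tx":-30,"ty":-20}
  ],
  "grip_force": 25
}}

```text
invalid input at $.steps[0]: expected keys tx, ty, tz, turn, claw
```

```bash
cat >>h.py <<'E'
def togo(P):
    s=arm.state(); R=cv2.Rodrigues(np.array(s["tool_rot"]))[0]
    print("t",s["clock"],"tcp",np.round(s["tcp_pos"],4),"xaxis",R[:,0].round(3),"z",R[:,2].round(3),"gap",round(s["finger_gap"],4),"F",np.round(s["force"],1),"togo",(R.T@(np.array(P)-s["tcp_pos"])*1e3).round(1))
E
python3 - <<'E'
from h import *
# two-view check of heights: slot closed-end corners and holder barrel-top/flange centre, from crop pixels
def tri(a,b):
    Ps=[];n=[]
    for c,p in(("side",a),("top",b)):
        m=optics.camera_model(c);Ps.append(np.c_[cv2.Rodrigues(np.array(m["rvec"]))[0],np.array(m["tvec"]).ravel()])
        n.append((np.linalg.inv(np.array(m["K"]))@[*p,1])[:2].reshape(2,1))
    X=cv2.triangulatePoints(Ps[0],Ps[1],n[0],n[1]);return (X[:3]/X[3]).ravel().round(4)
t=[.609,-.180];s=[.5393,.2923,.1]
o=lambda c,P,w,h:np.int32([proj(c,P)[0][0]-w/2,proj(c,P)[0][1]-h/2])
f=lambda c,P,w,x,y:o(c,P,w,50)+np.array([x,y])/6-.5
T=[*t,.048]
print("barrel top",tri(f("side",T,50,152,86),f("top",T,50,172,431)-[0,50]))
print("slot L",tri(f("side",s,80,162,133),f("top",s,80,189,407)-[0,50]),"slot R",tri(f("side",s,80,232,50),f("top",s,80,297,407)-[0,50]))
togo([.609,-.180,.052])
E
```

```text
barrel top [ 0.6116 -0.1817  0.0821]
slot L [0.5532 0.3112 0.1214] slot R [0.5568 0.2706 0.1182]
t 0.7 tcp [ 0.3125 -0.6264  0.2249] xaxis [ 0.446 -0.895 -0.   ] z [-0.  0. -1.] gap 0.0912 F [0.1 0.5 0.2] togo [-267.  -464.6  172.9]
```

Request:
{"fn": "servo_tool", "kwargs": {
  "steps": [
    {"tx":0,"ty":0,"tz":0,"turn":0.112,"claw":0},
    {"tx":0,"ty":0,"tz":0,"turn":0.112,"claw":0},
    {"tx":0,"ty":0,"tz":0,"turn":0.112,"claw":0},
    {"tx":0,"ty":0,"tz":0,"turn":0.112,"claw":0},
    {"tx":-30,"ty":-20,"tz":0,"turn":0,"claw":0},
    {"tx":-30,"ty":-20,"tz":0,"turn":0,"claw":0},
    {"tx":-30,"ty":-20,"tz":0,"turn":0,"claw":0},
    {"tx":-30,"ty":-20,"tz":0,"turn":0,"claw":0},
    {"tx":-30,"ty":-20,"tz":0,"turn":0,"claw":0},
    {"tx":-30,"ty":-20,"tz":0,"turn":0,"claw":0},
    {"tx":-30,"ty":-20,"tz":0,"turn":0,"claw":0},
    {"tx":-30,"ty":-20,"tz":0,"turn":0,"claw":0}
  ],
  "grip_force": 25
}}

```text
clock: 1.7
tcp_pos: [0.4697, -0.3825, 0.2252]
tool_rot: [-2.238, 2.205, -0.001]
force: [-0.4, -0.6, 0.4]
finger_gap: 0.0913
```

```bash
python3 -c "
from h import *
togo([.610,-.181,.052])"
```

```text
t 1.7 tcp [ 0.4697 -0.3825  0.2252] xaxis [ 0.015 -1.     0.   ] z [ 0. -0. -1.] gap 0.0913 F [-0.4 -0.6  0.4] togo [-199.5 -143.2  173.2]
```

Request:
{"fn": "servo_tool", "kwargs": {
  "steps": [
    {"tx":-28.5,"ty":-20.5,"tz":0,"turn":0,"claw":0},
    {"tx":-28.5,"ty":-20.5,"tz":0,"turn":0,"claw":0},
    {"tx":-28.5,"ty":-20.5,"tz":0,"turn":0,"claw":0},
    {"tx":-28.5,"ty":-20.5,"tz":0,"turn":0,"claw":0},
    {"tx":-28.5,"ty":-20.5,"tz":0,"turn":0,"claw":0},
    {"tx":-28.5,"ty":-20.5,"tz":0,"turn":0,"claw":0},
    {"tx":-28.5,"ty":-20.5,"tz":0,"turn":0,"claw":0},
    {"tx":0,"ty":0,"tz":30,"turn":0,"claw":0},
    {"tx":0,"ty":0,"tz":30,"turn":0,"claw":0},
    {"tx":0,"ty":0,"tz":30,"turn":0,"claw":0},
    {"tx":0,"ty":0,"tz":0,"turn":0,"claw":0},
    {"tx":0,"ty":0,"tz":0,"turn":0,"claw":0}
  ]
}}

```text
clock: 2.7
tcp_pos: [0.6088, -0.1822, 0.1342]
tool_rot: [2.237, -2.204, -0.004]
force: [-0.2, -0.2, 0.5]
finger_gap: 0.0914
```

```bash
python3 - <<'E'
from h import *
togo([.610,-.181,.052])
t=[.610,-.181]
tc=[circ(*t,.008,.03),circ(*t,.096,.009)]
cv2.imwrite("pics/g1.png",np.hstack([crop(optics.snapshot(c),c,proj(c,[*t,.08])[0],90,90,4,tc) for c in("side","top")]))
E
```

```text
t 2.7 tcp [ 0.6088 -0.1822  0.1342] xaxis [ 0.015 -1.    -0.001] z [-0.003  0.001 -1.   ] gap 0.0914 F [-0.2 -0.2  0.5] togo [-1.1 -1.4 82.2]
```

View pics/g1.png

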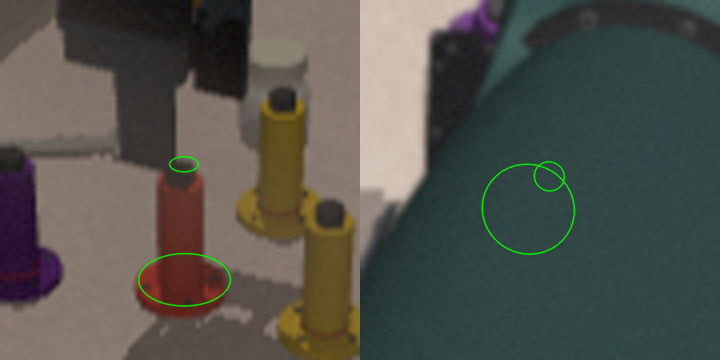

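The side crop shows the open jaws right above the coral holder (centre about (181,240) in the crop), clear of the yellow and purple ones. I'll descend and grip.

Request:
{"fn": "servo_tool", "kwargs": {
  "steps": [
    {"tx":0,"ty":-1,"tz":20,"turn":0,"claw":0},
    {"tx":0,"ty":0,"tz":20,"turn":0,"claw":0},
    {"tx":0,"ty":0,"tz":20,"turn":0,"claw":0},
    {"tx":0,"ty":0,"tz":20,"turn":0,"claw":0},
    {"tx":0,"ty":0,"tz":2,"turn":0,"claw":0},
    {"tx":0,"ty":0,"tz":0,"turn":0,"claw":1},
    {"tx":0,"ty":0,"tz":0,"turn":0,"claw":1},
    {"tx":0,"ty":0,"tz":0,"turn":0,"claw":1},
    {"tx":0,"ty":0,"tz":0,"turn":0,"claw":1},
    {"tx":0,"ty":0,"tz":0,"turn":0,"claw":1},
    {"tx":0,"ty":0,"tz":0,"turn":0,"claw":1},
    {"tx":0,"ty":0,"tz":0,"turn":0,"claw":1}
  ],
  "grip_force": 25
}}

```text
clock: 3.8
tcp_pos: [0.6106, -0.1825, 0.0533]
tool_rot: [-2.238, 2.205, -0.001]
force: [-0.6, -0.4, 0.3]
finger_gap: 0.0471
```

Request:
{"fn": "servo_tool", "kwargs": {
  "steps": [
    {"tx":0,"ty":0,"tz":0,"turn":0,"claw":1},
    {"tx":0,"ty":0,"tz":0,"turn":0,"claw":1},
    {"tx":0,"ty":0,"tz":0,"turn":0,"claw":1},
    {"tx":0,"ty":0,"tz":0,"turn":0,"claw":1},
    {"tx":0,"ty":0,"tz":0,"turn":0,"claw":1},
    {"tx":0,"ty":0,"tz":0,"turn":0,"claw":1}
  ]
}}

```text
clock: 4.3
tcp_pos: [0.6104, -0.1824, 0.0529]
tool_rot: [2.238, -2.205, -0.0]
force: [0.5, 0.7, -0.0]
finger_gap: 0.0295
```

Request:
{"fn": "servo_tool", "kwargs": {
  "steps": [
    {"tx":0,"ty":0,"tz":0,"turn":0,"claw":1},
    {"tx":0,"ty":0,"tz":-20,"turn":0,"claw":1},
    {"tx":0,"ty":0,"tz":-30,"turn":0,"claw":1},
    {"tx":0,"ty":0,"tz":-35,"turn":0,"claw":1},
    {"tx":0,"ty":0,"tz":-35,"turn":0,"claw":1},
    {"tx":0,"ty":0,"tz":-35,"turn":0,"claw":1},
    {"tx":-15,"ty":6,"tz":0,"turn":0,"claw":1},
    {"tx":-25,"ty":8,"tz":0,"turn":0,"claw":1},
    {"tx":-25,"ty":10,"tz":0,"turn":0,"claw":1},
    {"tx":-25,"ty":10,"tz":0,"turn":0,"claw":1},
    {"tx":-25,"ty":10,"tz":0,"turn":0,"claw":1},
    {"tx":-25,"ty":10,"tz":0,"turn":0,"claw":1}
  ]
}}

```text
clock: 5.3
tcp_pos: [0.5534, -0.042, 0.2075]
tool_rot: [2.237, -2.205, -0.0]
force: [0.1, 1.1, -0.5]
finger_gap: 0.0297
```

```bash
python3 -c "
from h import *
c,s=np.cos(.015),np.sin(.015)
togo([.540-.097*c,.291-.097*s,.208])"
```

```text
t 5.3 tcp [ 0.5534 -0.042   0.2075] xaxis [ 0.015 -1.    -0.   ] z [-0.  0. -1.] gap 0.0297 F [ 0.1  1.1 -0.5] togo [-333.2  105.5   -0.5]
```

Request:
{"fn": "servo_tool", "kwargs": {
  "steps": [
    {"tx":-30,"ty":10,"tz":0,"turn":0,"claw":1},
    {"tx":-30,"ty":10,"tz":0,"turn":0,"claw":1},
    {"tx":-30,"ty":10,"tz":0,"turn":0,"claw":1},
    {"tx":-30,"ty":10,"tz":0,"turn":0,"claw":1},
    {"tx":-30,"ty":10,"tz":0,"turn":0,"claw":1},
    {"tx":-30,"ty":10,"tz":0,"turn":0,"claw":1},
    {"tx":-30,"ty":10,"tz":0,"turn":0,"claw":1},
    {"tx":-30,"ty":10,"tz":0,"turn":0,"claw":1},
    {"tx":-30,"ty":10,"tz":0,"turn":0,"claw":1},
    {"tx":-30,"ty":10,"tz":0,"turn":0,"claw":1},
    {"tx":-20,"ty":3,"tz":0,"turn":0,"claw":1},
    {"tx":-10,"ty":2,"tz":0,"turn":0,"claw":1}
  ]
}}

```text
clock: 6.3
tcp_pos: [0.4436, 0.2872, 0.2076]
tool_rot: [2.24, -2.203, -0.0]
force: [0.5, -0.1, -0.6]
finger_gap: 0.0295
```

Request:
{"fn": "servo_tool", "kwargs": {
  "steps": [
    {"tx":0,"ty":0,"tz":0,"turn":0,"claw":1},
    {"tx":0,"ty":0,"tz":10,"turn":0,"claw":1},
    {"tx":0,"ty":0,"tz":10,"turn":0,"claw":1}
  ]
}}

```text
clock: 6.55
tcp_pos: [0.4448, 0.2844, 0.1872]
tool_rot: [-2.237, 2.205, -0.0]
force: [0.9, -0.5, -1.1]
finger_gap: 0.0296
```

```bash
python3 - <<'E'
from h import *
c,s=np.cos(.015),np.sin(.015)
togo([.540-.097*c,.291-.097*s,.157])
p=arm.state()["tcp_pos"];b=p[2]-.053
S=[.540,.291,.1]
cv=slot(S,.015)+[circ(p[0],p[1],b,.03),circ(p[0],p[1],b+.008,.03)]
cv2.imwrite("pics/h1.png",np.hstack([crop(optics.snapshot(c),c,proj(c,[.50,.29,.12])[0],100,110,4,cv) for c in("side","top")]))
E
```

```text
t 6.55 tcp [0.4448 0.2844 0.1872] xaxis [ 0.014 -1.    -0.   ] z [ 0.001  0.    -1.   ] gap 0.0296 F [ 0.9 -0.5 -1.1] togo [-5.1  1.7 30.2]
```

View pics/h1.png

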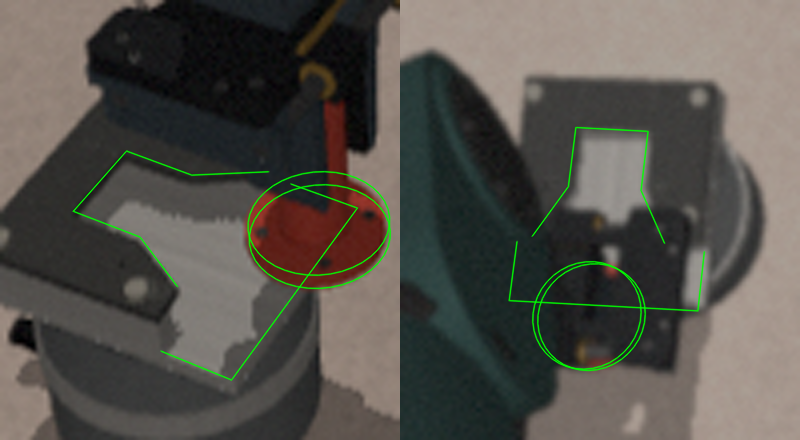

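The side crop shows the flange hanging level in front of the mouth where predicted (crop (318,232)). The slot overlay agrees to about 1 px. I'll correct y and lower to about 4 mm above the base.

Request:
{"fn": "servo_tool", "kwargs": {
  "steps": [
    {"tx":-4.5,"ty":2,"tz":0,"turn":0,"claw":1},
    {"tx":0,"ty":0,"tz":10,"turn":0,"claw":1},
    {"tx":0,"ty":0,"tz":10,"turn":0,"claw":1},
    {"tx":0,"ty":0,"tz":7,"turn":0,"claw":1},
    {"tx":0,"ty":0,"tz":3,"turn":0,"claw":1},
    {"tx":0,"ty":0,"tz":0,"turn":0,"claw":1}
  ]
}}

```text
clock: 7.15
tcp_pos: [0.442, 0.2893, 0.1568]
tool_rot: [2.237, -2.204, -0.001]
force: [0.8, -0.7, -2.2]
finger_gap: 0.0296
```

```bash
python3 -c "
from h import *
togo([.540,.2905,.157])"
```

```text
t 7.15 tcp [0.442  0.2893 0.1568] xaxis [ 0.015 -1.     0.001] z [-0.002 -0.001 -1.   ] gap 0.0296 F [ 0.8 -0.7 -2.2] togo [  0.2 -98.1  -0.4]
```

Now I'll slide in to about 8 mm before home.

Request:
{"fn": "servo_tool", "kwargs": {
  "steps": [
    {"tx":0,"ty":-8,"tz":0,"turn":0,"claw":1},
    {"tx":0,"ty":-8,"tz":0,"turn":0,"claw":1},
    {"tx":0,"ty":-8,"tz":0,"turn":0,"claw":1},
    {"tx":0,"ty":-8,"tz":0,"turn":0,"claw":1},
    {"tx":0,"ty":-8,"tz":0,"turn":0,"claw":1}
  ]
}}

```text
clock: 7.57
tcp_pos: [0.4838, 0.2903, 0.1582]
tool_rot: [-2.237, 2.205, -0.0]
force: [0.4, -0.2, -1.7]
finger_gap: 0.0296
```

Request:
{"fn": "servo_tool", "kwargs": {
  "steps": [
    {"tx":0,"ty":-8,"tz":0,"turn":0,"claw":1},
    {"tx":0,"ty":-8,"tz":0,"turn":0,"claw":1},
    {"tx":0,"ty":-8,"tz":0,"turn":0,"claw":1},
    {"tx":0,"ty":-8,"tz":0,"turn":0,"claw":1},
    {"tx":0,"ty":-8,"tz":0,"turn":0,"claw":1},
    {"tx":0,"ty":-8,"tz":0,"turn":0,"claw":1},
    {"tx":0,"ty":0,"tz":0,"turn":0,"claw":1}
  ]
}}

```text
clock: 8.15
tcp_pos: [0.532, 0.291, 0.1581]
tool_rot: [-2.237, 2.205, -0.0]
force: [-0.5, -0.8, -0.4]
finger_gap: 0.0295
```

Request:
{"fn": "servo_tool", "kwargs": {
  "steps": [
    {"tx":0,"ty":0,"tz":1.5,"turn":0,"claw":1},
    {"tx":0,"ty":0,"tz":1.5,"turn":0,"claw":1},
    {"tx":0,"ty":0,"tz":0,"turn":0,"claw":1}
  ]
}}

```text
clock: 8.4
tcp_pos: [0.5299, 0.2908, 0.1545]
tool_rot: [2.238, -2.204, -0.0]
force: [0.1, -0.3, -0.8]
finger_gap: 0.0295
```

Request:
{"fn": "servo_tool", "kwargs": {
  "steps": [
    {"tx":0,"ty":-2,"tz":0,"turn":0,"claw":1},
    {"tx":0,"ty":-2,"tz":0,"turn":0,"claw":1},
    {"tx":0,"ty":0,"tz":0,"turn":0,"claw":1}
  ]
}}

```text
clock: 8.65
tcp_pos: [0.5348, 0.2911, 0.1551]
tool_rot: [-2.238, 2.205, -0.0]
force: [-0.3, -0.7, -1.4]
finger_gap: 0.0297
```

Request:
{"fn": "servo_tool", "kwargs": {
  "steps": [
    {"tx":0,"ty":-1.5,"tz":0,"turn":0,"claw":1},
    {"tx":0,"ty":-1.5,"tz":0,"turn":0,"claw":1},
    {"tx":0,"ty":0,"tz":0,"turn":0,"claw":1}
  ]
}}

```text
clock: 8.9
tcp_pos: [0.5378, 0.2911, 0.155]
tool_rot: [-2.238, 2.205, -0.0]
force: [0.3, -1.1, -1.0]
finger_gap: 0.0298
```

Request:
{"fn": "servo_tool", "kwargs": {
  "steps": [
    {"tx":0,"ty":-1,"tz":0,"turn":0,"claw":1},
    {"tx":0,"ty":-1,"tz":0,"turn":0,"claw":1},
    {"tx":0,"ty":0,"tz":0,"turn":0,"claw":1}
  ]
}}

```text
clock: 9.15
tcp_pos: [0.5396, 0.2911, 0.155]
tool_rot: [2.238, -2.205, -0.0]
force: [-0.7, 1.0, -1.2]
finger_gap: 0.0295
```

Request:
{"fn": "servo_tool", "kwargs": {
  "steps": [
    {"tx":0,"ty":-1,"tz":0,"turn":0,"claw":1},
    {"tx":0,"ty":0,"tz":0,"turn":0,"claw":1}
  ]
}}

```text
clock: 9.32
tcp_pos: [0.5399, 0.291, 0.1548]
tool_rot: [2.237, -2.204, -0.001]
force: [-5.1, 0.3, 0.3]
finger_gap: 0.0295
```

Request:
{"fn": "servo_tool", "kwargs": {
  "steps": [
    {"tx":0,"ty":-1,"tz":0,"turn":0,"claw":1},
    {"tx":0,"ty":0,"tz":0,"turn":0,"claw":1}
  ]
}}

```text
clock: 9.48
tcp_pos: [0.5404, 0.291, 0.1548]
tool_rot: [2.236, -2.204, -0.003]
force: [-8.8, 0.8, 4.4]
finger_gap: 0.0299
```

Contact came at x=0.540, exactly where the closed end was measured. I'll ease off a little, lower onto the base, then press home again.

Request:
{"fn": "servo_tool", "kwargs": {
  "steps": [
    {"tx":0,"ty":1.5,"tz":0,"turn":0,"claw":1},
    {"tx":0,"ty":0,"tz":1,"turn":0,"claw":1},
    {"tx":0,"ty":0,"tz":0,"turn":0,"claw":1}
  ]
}}

```text
clock: 9.73
tcp_pos: [0.5398, 0.2911, 0.1538]
tool_rot: [2.238, -2.205, -0.0]
force: [-2.4, 1.7, 0.1]
finger_gap: 0.0296
```

Request:
{"fn": "servo_tool", "kwargs": {
  "steps": [
    {"tx":0,"ty":0,"tz":1,"turn":0,"claw":1},
    {"tx":0,"ty":0,"tz":0,"turn":0,"claw":1}
  ]
}}

```text
clock: 9.9
tcp_pos: [0.5399, 0.2911, 0.1529]
tool_rot: [2.238, -2.205, -0.0]
force: [-3.6, 0.3, -0.4]
finger_gap: 0.0297
```

Request:
{"fn": "servo_tool", "kwargs": {
  "steps": [
    {"tx":0,"ty":0,"tz":0.7,"turn":0,"claw":1},
    {"tx":0,"ty":-0.5,"tz":0,"turn":0,"claw":1},
    {"tx":0,"ty":0,"tz":0,"turn":0,"claw":1}
  ]
}}

```text
clock: 10.15
tcp_pos: [0.5401, 0.2911, 0.1529]
tool_rot: [2.237, -2.204, -0.001]
force: [-10.9, -0.6, 13.6]
finger_gap: 0.0293
```

Seated: the base stops it at z=0.1529, which is exactly 100 mm above the bench grasp height. The end wall pushes back with 11 N. Releasing.

Request:
{"fn": "servo_tool", "kwargs": {
  "steps": [
    {"tx":0,"ty":0,"tz":-0.5,"turn":0,"claw":1},
    {"tx":0,"ty":0,"tz":0,"turn":0,"claw":0.5},
    {"tx":0,"ty":0,"tz":0,"turn":0,"claw":0.4},
    {"tx":0,"ty":0,"tz":0,"turn":0,"claw":0.3},
    {"tx":0,"ty":0,"tz":0,"turn":0,"claw":0.2},
    {"tx":0,"ty":0,"tz":0,"turn":0,"claw":0.2},
    {"tx":0,"ty":0,"tz":0,"turn":0,"claw":0.2},
    {"tx":0,"ty":0,"tz":0,"turn":0,"claw":0.2},
    {"tx":0,"ty":0,"tz":0,"turn":0,"claw":0.2},
    {"tx":0,"ty":0,"tz":0,"turn":0,"claw":0.2}
  ]
}}

```text
clock: 10.98
tcp_pos: [0.5405, 0.2911, 0.1527]
tool_rot: [2.238, -2.205, -0.0]
force: [0.0, -0.6, 0.4]
finger_gap: 0.0726
```

Rising straight up, then clear to the side so the cameras can see.

Request:
{"fn": "servo_tool", "kwargs": {
  "steps": [
    {"tx":0,"ty":0,"tz":-10,"turn":0,"claw":0.2},
    {"tx":0,"ty":0,"tz":-20,"turn":0,"claw":0.2},
    {"tx":0,"ty":0,"tz":-30,"turn":0,"claw":0.2},
    {"tx":0,"ty":0,"tz":-30,"turn":0,"claw":0.2},
    {"tx":0,"ty":0,"tz":-30,"turn":0,"claw":0.2},
    {"tx":15,"ty":0,"tz":0,"turn":0,"claw":0.2},
    {"tx":30,"ty":0,"tz":0,"turn":0,"claw":0.2},
    {"tx":35,"ty":0,"tz":0,"turn":0,"claw":0.2},
    {"tx":35,"ty":0,"tz":0,"turn":0,"claw":0.2},
    {"tx":35,"ty":0,"tz":0,"turn":0,"claw":0.2},
    {"tx":35,"ty":0,"tz":0,"turn":0,"claw":0.2},
    {"tx":35,"ty":0,"tz":0,"turn":0,"claw":0.2}
  ]
}}

```text
clock: 11.98
tcp_pos: [0.5433, 0.0693, 0.2732]
tool_rot: [-2.238, 2.204, -0.001]
force: [0.7, 0.6, -0.5]
finger_gap: 0.073
```

Request:
{"fn": "servo_tool", "kwargs": {
  "steps": [
    {"tx":30,"ty":0,"tz":0,"turn":0,"claw":0.2},
    {"tx":30,"ty":0,"tz":0,"turn":0,"claw":0.2},
    {"tx":30,"ty":0,"tz":0,"turn":0,"claw":0.2},
    {"tx":20,"ty":0,"tz":0,"turn":0,"claw":0.2},
    {"tx":0,"ty":0,"tz":0,"turn":0,"claw":0.2},
    {"tx":0,"ty":0,"tz":0,"turn":0,"claw":0.2}
  ]
}}

```text
clock: 12.48
tcp_pos: [0.5452, -0.0398, 0.273]
tool_rot: [-2.236, 2.207, -0.0]
force: [0.1, 1.0, 0.0]
finger_gap: 0.0731
```

```bash
python3 - <<'E'
from h import *
t=[.540,.291]
cv=[circ(*t,.186,.015),circ(*t,.196,.009)]
r=[]
for c in("side","top"):
    im=optics.snapshot(c); r.append(crop(im,c,proj(c,[.53,.29,.13])[0],90,100,4,cv))
    for n in("tall_center","short_center","seat"):
        for d in optics.mark_of(c,n)[:5]: print(c,n,round(d["conf"],2),np.round(d["position"],3))
cv2.imwrite("pics/f1.png",np.hstack(r)); s=arm.state();print(s["clock"],s["force"],s["tcp_pos"])
E
```

```text
side tall_center 0.95 [ 0.512 -0.176  0.05 ]
side tall_center 0.92 [ 0.719 -0.143  0.049]
side tall_center 0.6 [ 0.591 -0.292  0.049]
side tall_center 0.59 [0.54  0.291 0.147]
side short_center 0.88 [ 0.494 -0.047  0.031]
side short_center 0.34 [0.539 0.293 0.146]
side seat 0.83 [0.535 0.291 0.093]
top tall_center 0.98 [ 0.594 -0.291  0.047]
top tall_center 0.85 [ 0.506 -0.18   0.05 ]
top tall_center 0.84 [0.544 0.291 0.149]
top tall_center 0.39 [ 0.714 -0.144  0.049]
top seat 0.67 [0.54  0.287 0.098]
12.8833 [0.70749607 0.11389929 0.05883999] [ 0.54534024 -0.03830222  0.27271719]
```

View pics/f1.png

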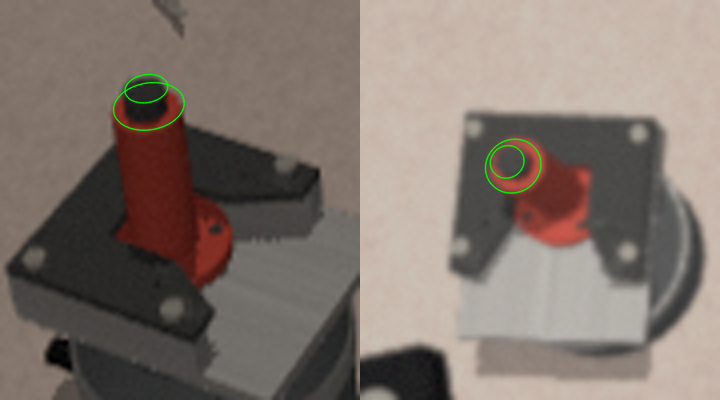

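The holder stands upright and free in the slot (side crop barrel top about (148,108), top crop about (513,165)). Its flange is under the plate and its barrel is at the closed end. Handing in.

```bash
python3 -c "
from workcell import arm
print(arm.finish_job())"
```

```text
the job is handed in; nothing more can be done
None
```

I loaded the tall coral holder into the hold-down, let go of it and handed the job in after about 13 s of the 35 s allowed.

- **Seating:** the barrel met the slot's closed end at x = 0.540 m, where I had measured it, and I pressed it home with about 11 N. The flange met the base exactly 100 mm above its height on the bench.
- **Last pictures:** both cameras show the holder upright and free, with its flange under the plate. The networks put its centre at about (0.542, 0.291, 0.148) m. The arm was clear, with the measured force near zero.
- **Short holder:** it still stands at (0.494, -0.047) m in the side view, and I did not touch it or the look-alikes. The arm hid it from the top camera in the last picture, so only the side camera confirms it.
- **Disagreements:** the model overlays were up to about 1 px (2.5 mm) off the pictures. Working out the slot's yaw from its two end corners gave about 0.09 rad, but I used 0.015 rad from the overlay fit, and the holder slid in without side force.

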